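# Close up the row of sleeves in the V-rail and drop the gate behind it

### The job

Four short sleeves lie nose to tail in the angle-iron V-rail. Push the row along as one train until the first sleeve is fully home against the end stop and no gaps are left between them, then tip the drop gate over so that it falls shut across the rail behind the last sleeve and locks the set in place for marking. Only push with the fingertips: pick nothing up, keep the sleeves lying in the rail, and leave the other things on the trolley where they are.

Things in the scene. Friction and masses are not known exactly. Their poses are not given: they have to be found in the camera images.
- rail: the fixed steel V-rail: grey base plate 120 x 540 mm, 8 mm thick, with a 500 mm length of angle iron lying on it as an open V (90 degrees; inner apex 24 mm above the trolley top, upper edges 57 mm high and 65 mm apart). Origin: centre of the base's underside. Its y axis runs along the rail to the end stop, an upright plate 70 mm wide and 80 mm high at y = +240 mm; the other end of the V, at y = -250 mm, is open. x is across the rail, away from the robot.
- stop_face (a point): the point where the rail's centre line (the axis of the sleeves, 55 mm high) meets the end stop's face.
- sleeve_1_mid (a point): the first sleeve, nearest the stop: centre of a short, open, beige tube 74 mm long, 45 mm outside and about 35 mm inside diameter, lying in the V along the rail, axis 55 mm and top 77 mm high, about 0.1 kg; the V sets it in line. Loose. It starts within 4 mm of its neighbours; the row starts 70 to 150 mm short of the stop.
- sleeve_2_mid (a point): sleeve 2 of the row: centre of the tube, like sleeve 1.
- sleeve_3_mid (a point): sleeve 3 of the row: centre of the tube, like sleeve 1.
- sleeve_4_mid (a point): the last sleeve, farthest from the stop: centre of the tube, like sleeve 1.
- gate (a joint): angle of the drop gate about its pivot, rad: 0 = shut (bar level across the rail), 1.57 = upright, 2.30 = open, leaning back toward the robot, where it starts. A steel bar reaching 111 mm from its pivot, 10 mm thick along the rail, 16 mm deep, 0.16 kg, damped hinge. Tipped past upright and let go, it falls of itself into the catch on the far side within about 1 s; a row not home stops it.
- gate_pivot (a point): middle of the gate's pivot, on the robot's side of the rail, 58 mm from its centre line and 67 mm high; the hinge axis runs along the rail. The shut bar stands about 4 mm behind the last sleeve of a row that is home. Its fork, 77 mm high, and the catch on the other side, 76 mm high and 48 mm from the centre line, are fixed.
- gate_handle (a point): middle of the gate's round cross handle, a rod 12 mm thick that runs along the rail and stands out 49 mm from the bar on the side away from the stop; it lies 92 mm from the pivot and moves with the gate (136 mm high when open, 67 mm when shut).
- plug_gauge_s: bystander: stepped steel plug gauge standing on its wide end, 38 mm wide, 98 mm high; origin under its centre.
- plug_gauge_l: bystander: stepped steel plug gauge standing on its wide end, 48 mm wide, 98 mm high; origin under its centre.
- marker: bystander: paint marker lying flat, 135 mm long along its y, 22 mm wide, 18 mm high; origin under its centre.
- carton: bystander: small brown carton, 61 x 76 x 42 mm high; origin under its centre.
- driver: bystander: screwdriver lying flat, 200 mm long along its y, 32 mm wide, 20 mm high; origin under its centre.

How it is judged:
At the end, for the whole second after the job is handed in: The gate is shut (within 0.06 rad of level); each of the four sleeves lies in the V (within 6 mm of the rail's centre line and of its resting height) along the rail, and is within 5 mm of where it would be with the row packed hard against the stop (value of joint gate below 0.06 rad and y of sleeve_1_mid in the frame of stop_face above -0.042 m and x of sleeve_1_mid in the frame of stop_face between -0.006 and 0.006 m and z of sleeve_1_mid in the frame of stop_face between -0.006 and 0.006 m and angle between the y axis of rail and the z axis of sleeve_1_mid, either way round below 0.08 rad and y of sleeve_2_mid in the frame of stop_face above -0.1161 m and x of sleeve_2_mid in the frame of stop_face between -0.006 and 0.006 m and z of sleeve_2_mid in the frame of stop_face between -0.006 and 0.006 m and angle between the y axis of rail and the z axis of sleeve_2_mid, either way round below 0.08 rad and y of sleeve_3_mid in the frame of stop_face above -0.1902 m and x of sleeve_3_mid in the frame of stop_face between -0.006 and 0.006 m and z of sleeve_3_mid in the frame of stop_face between -0.006 and 0.006 m and angle between the y axis of rail and the z axis of sleeve_3_mid, either way round below 0.08 rad and y of sleeve_4_mid in the frame of stop_face above -0.2643 m and x of sleeve_4_mid in the frame of stop_face between -0.006 and 0.006 m and z of sleeve_4_mid in the frame of stop_face between -0.006 and 0.006 m and angle between the y axis of rail and the z axis of sleeve_4_mid, either way round below 0.08 rad); the robot touches nothing.
It fails at once if a sleeve is lifted or carried out of the rail, or reared up in it (z of any of sleeve_1_mid, sleeve_2_mid, sleeve_3_mid, sleeve_4_mid in the frame of stop_face above 0.015 m).
It fails at once if something else on the trolley is moved by more than 25 mm (distance of any of plug_gauge_s, plug_gauge_l, marker, carton, driver from where it was at the start of the episode above 0.025 m).
It also fails if it takes over 43 s, if anything falls off the work surface, if the arm or the gripper's body presses on something with over 40 N, if the wrist force passes 120 N, or if a joint passes its speed limit or range.

### The arm

A 6-joint arm with a two-finger parallel gripper is mounted at the origin on a cart in front of the work surface, level with it; the furniture and walls round the work are solid. World frame = base frame: x ahead of the robot, y to its left, z up, the work surface at z = 0. Lengths are in m, angles in rad, forces in N, time in s.
With the tool pointing down it reaches from about 0.2 to 0.875 m from the base axis. Payload 3.4 kg.
Tool frame: the origin (TCP) lies at the very end of the fingers, on their centre line; the grasp point (between the pads) lies 19 mm behind it (grip_point_offset is the distance from the TCP to the grasp point, in m); z points along the fingers, y is the line along which they close (so a half turn about z gives the same grasp; the last joint's range is limited). The gripper opens to 94 mm and grips with 3 to 60 N. Pads are 16 mm wide; open, the fingers measure 119 mm over their backs; the gripper's body (75 mm by 177 mm) begins 78 mm behind the grasp point.
Start: joints at [-1.387, 0.276, 1.505, -0, 1.361, -0.121], TCP at [0.173, -0.549, 0.205] pointing down, gripper open.
Joint ranges: [-2.89, 2.89], [-0.75, 2.08], [0.22, 2.7], [-1.18, 4.32], [0.11, 2.71], [-2.7, 2.7]. Speed limits (rad/s): [2.57, 2.57, 3.14, 3.14, 3.14, 3.14].

### API

Orientations are given as a unit quaternion [x, y, z, w].
In Python, from bench import observe, get_image, camera_info, job_done, grip_point_offset gives the robot as it stands. The module is installed in compiled form; this text tells all that it offers.
- The arm moves only by the tool servo_tool, never from a script. Its argument "commands" is a list of rows, each an object with "twist": the turn, a rotation vector about the tool's x, y, z in degrees, a list of three; "offset": the shift along the tool's x, y, z in m, a list of three; "claw": the opening, from 0 (shut) to 1 (fully open). A call has 1 to 5 rows; each row shifts and turns the commanded pose from where the row before left it, along the tool's axes as they then stand; what a row does not reach is not made up. A row lasts 1/8 s, in which the tool goes at most 62.5 mm and 10.7 degrees, less where a joint would pass 70% of its speed; a pose out of reach is approached as far as the arm can. A call with a gripper value outside its range is refused whole. The fingers move at their own pace and stop on an object; the grip force is fixed at half the most. Time passes only in rows, so rows that do not move let the fingers close. It gives the time, the measured TCP pose, the force, the opening and the grip force at its end, in the units of the state.
- observe(): the state, without advancing time (a new reading comes with each control period).
- get_image(name): name is "scene" or "top" or "wrist"; returns the picture (480x640x3 uint8, red, green, blue); there is no depth.
- camera_info(name): a dict with "fx", "fy", "cx", "cy" (pixels), "eye" and "attitude" of the camera in the world. Camera axes: x right, y down, z forward; pixel columns grow to the right and rows downward; lengths in m; the calibration is good to about 2 mm. A picture is of the moment at which its call begins: read the wrist's pose just before it. camera_info takes no time and is no camera call; for the wrist camera it gives the pose at the moment of the call.
- job_done(): hands the job in; it is judged then, once.
The state is a dict: "clock": time; "q": joint angles; "joint_vel": joint speeds; "tau": joint torques, N m; "ee_pos": TCP position; "orientation": TCP orientation; "ft_force": force on the tool from outside, world axes, zero at the start; "torque": the same for the moment, N m; "finger_gap": finger opening in m; "grip_force": force on a finger pad.
Only numpy, scipy, OpenCV 4.12 (cv2) and the standard library are available. Lean on these libraries where they do the work, as an engineer would, in place of code of your own. Each camera call takes 0.05 s, during which the arm holds its last target. There are 200 camera calls.

## Working session

There is one attempt and no reset: what is moved stays moved. The work goes in short steps, Python scripts to look and compute and a tool call to move; the robot and the scene stay as the last step left them, time stands still between calls to the robot, and variables do not carry over. Pictures are saved under pics/ and viewed, at most 10 in all, crops included, and the job is handed in when it is done.

Besides the shell and the picture viewer there is one more tool, called after "Call:" as name(argument=value, ...) on one line, values as JSON. servo_tool: Moves the arm, as the interface text tells. Its arguments: {"type":"object","properties":{"commands":{"type":"array","items":{"type":"object","properties":{"twist":{"type":"array","items":{"type":"number"}},"offset":{"type":"array","items":{"type":"number"}},"claw":{"type":"number"}}}}},"required":["commands"]}

```bash
mkdir -p pics
python3 - <<'E'
from bench import *
import cv2
for n in("scene","top"):
    print(n,camera_info(n)); cv2.imwrite(f"pics/{n}0.png",get_image(n)[:,:,::-1])
print(observe())
E
```

```text
scene {'fx': 512.8414673818513, 'fy': 512.8414673818513, 'cx': 316.7113222632844, 'cy': 237.89315235238314, 'eye': array([0.07404572, 0.82324278, 0.91787614]), 'attitude': array([-0.21203686,  0.88270271, -0.4097971 ,  0.08912141])}
top {'fx': 550.8354390877953, 'fy': 550.8354390877953, 'cx': 324.1559130429404, 'cy': 241.32478517036984, 'eye': array([ 0.40439334, -0.04219003,  1.38243643]), 'attitude': array([-0.70247952,  0.71021463, -0.0387892 ,  0.02476106])}
{'clock': 0.1, 'q': array([-1.38698265e+00,  2.76544740e-01,  1.50596224e+00, -3.35735946e-06,
        1.36071212e+00, -1.21013863e-01]), 'joint_vel': array([-3.09836166e-04, -9.23735888e-04, -5.37751447e-04, -1.11147548e-03,
       -3.87596977e-07, -1.30374985e-03]), 'tau': array([ 1.88404796e-03, -4.05456412e+01, -2.37779671e+01,  7.03143608e-02,
        2.98661634e-02, -4.64115692e-05]), 'ee_pos': array([ 0.17246928, -0.54800813,  0.20470149]), 'orientation': array([ 9.88407108e-01,  1.51824659e-01, -2.71715836e-05, -8.12769807e-04]), 'ft_force': array([ 0.51220903, -0.24482492, -0.54084035]), 'torque': array([-0.01986097,  0.05007035,  0.03249837]), 'grip_force': 0.0, 'finger_gap': 0.0940300503758839}
```

View pics/top0.png

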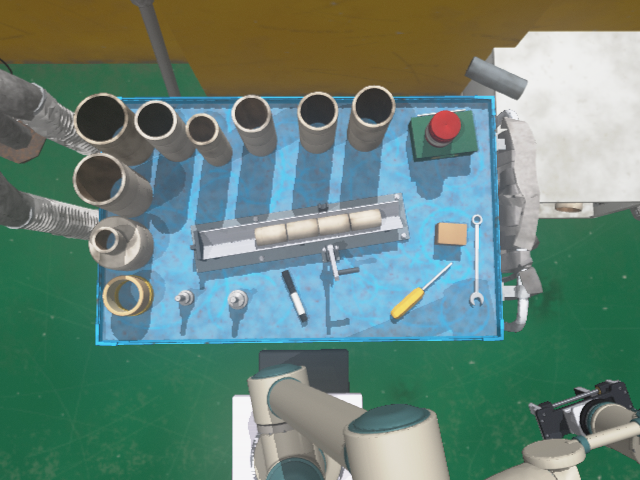

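View pics/scene0.png

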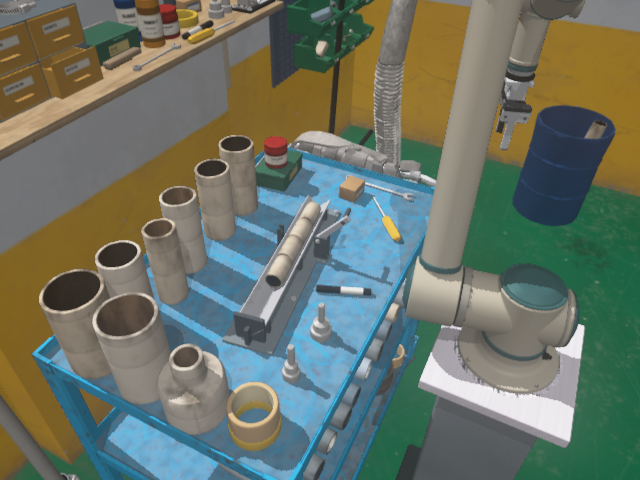

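The top view shows the rail with its stop at the left (~198,240), the sleeves from column 255 to 382, and the gate near (335,260) leaning toward the robot. Next I'll enlarge it.

```bash
python3 - <<'E'
import cv2
a=cv2.imread("pics/top0.png")[185:285,185:415]
a=cv2.resize(a,None,fx=3.4,fy=3.4,interpolation=cv2.INTER_CUBIC)
for k in range(190,415,10):
    x=int((k-185+.5)*3.4); cv2.line(a,(x,0),(x,6 if k%50 else 14),(0,0,255),1)
for k in range(190,285,10):
    y=int((k-185+.5)*3.4); cv2.line(a,(0,y),(6 if k%50 else 14,y),(0,0,255),1)
b=cv2.imread("pics/scene0.png")[190:350,220:360]
b=cv2.resize(b,None,fx=3.7,fy=3.7,interpolation=cv2.INTER_CUBIC)
cv2.imwrite("pics/topc.png",a);cv2.imwrite("pics/scc.png",b)
E
cat > h.py <<'E'
import numpy as np
from bench import *
from scipy.spatial.transform import Rotation as R
def ray(n,u,v,z):
    c=camera_info(n);d=R.from_quat(c["attitude"]).apply([(u-c["cx"])/c["fx"],(v-c["cy"])/c["fy"],1])
    return c["eye"]+d*(z-c["eye"][2])/d[2]
def proj(n,p):
    c=camera_info(n);q=R.from_quat(c["attitude"]).inv().apply(np.array(p)-c["eye"])
    return np.c_[c["fx"]*q[...,0]/q[...,2]+c["cx"],c["fy"]*q[...,1]/q[...,2]+c["cy"]]
E
```

```text
(no output)
```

View pics/topc.png

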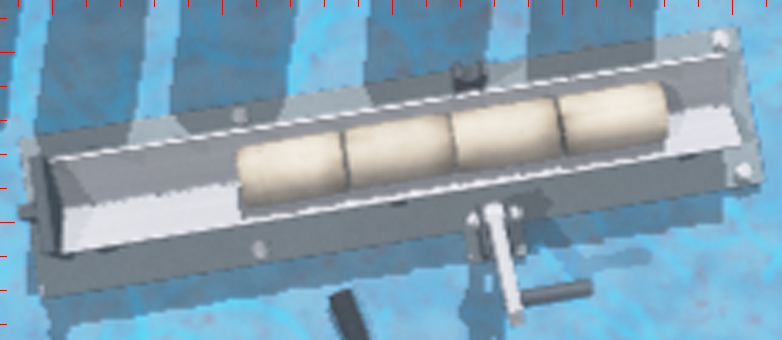

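View pics/scc.png

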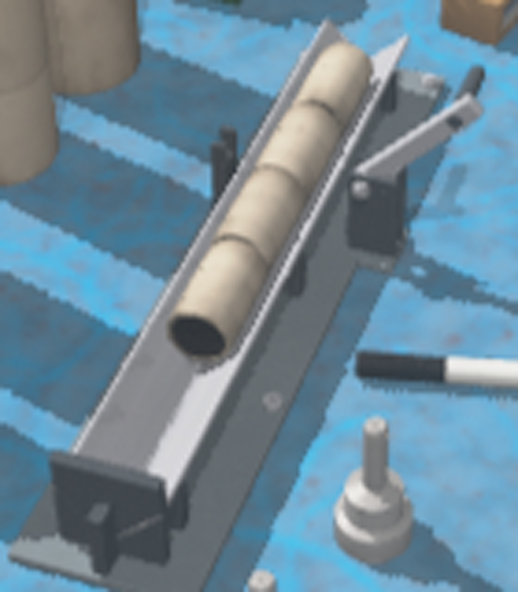

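The crops confirm it: base corners at crop (20,143), (738,28), (762,180), (42,295); V edges (52,160)–(725,55) and (62,252)–(742,147); tail end at about (665,110); gate bar (492,210)→(515,320), with the handle tip at (592,287).

```bash
cat >> h.py <<'E'
def rail2w(p,s):
    x,y,t=s;p=np.atleast_2d(p);c,k=np.cos(t),np.sin(t)
    return np.c_[x+c*p[:,0]-k*p[:,1],y+k*p[:,0]+c*p[:,1],p[:,2]]
E
python3 - <<'E'
from h import *
from scipy.optimize import least_squares
cr=lambda a:np.array(a,float)/3.4+185-.5
M=np.array([[-60,270,8],[60,270,8],[60,-270,8],[-60,-270,8],[32.5,-250,57],[-32.5,-250,57],[-58-93*.666,-124,136],[32.5,240,57],[-32.5,240,57]])/1e3
P=cr([[42,295],[20,143],[738,28],[762,180],[725,55],[742,147],[592,288],[52,160],[62,252]])
r=least_squares(lambda s:(proj("top",rail2w(M,s))-P).ravel(),[.45,0,0])
s=r.x;print(s,np.degrees(s[2]));print(r.fun.reshape(-1,2).round(1))
def inv(w):
    c,k=np.cos(s[2]),np.sin(s[2]);d=w[:2]-s[:2];return np.array([c*d[0]+k*d[1],-k*d[0]+c*d[1]])*1e3
for nm,p,z in [("tail",(665,105),.07),("head",(240,178),.06),("headtop",(238,155),.07),("g12",(345,160),.077),("g23",(453,143),.077),("g34",(560,125),.077),("pivot",(495,212),.075),("bartip",(515,320),.15),("handtip",(592,288),.136)]:
    print(nm,inv(ray("top",*cr(p),z)).round(1))
for y in (-50,-65,-124,-150,-56,-250): print(y,rail2w([[0,y/1e3,0]],s).round(4), rail2w([[-.119,y/1e3,0]],s).round(4))
# bystanders
for nm,u,v,z in [("marker1",287,272,.01),("marker2",304,320,.01),("carton",452,233,.042),("driver tip",450,264,.01),("driver end",395,318,.015),("gS",184,297,.098),("gL",236,297,.098)]:
    w=ray("top",u,v,z);print(nm,w.round(3),inv(w).round(0))
E
```

```text
[ 0.55258278 -0.00909086  0.14663809] 8.401743672365377
[[-1.   1.2]
 [-1.2 -1.5]
 [-0.1 -0.6]
 [ 0.9  1.2]
 [ 0.7  0.1]
 [ 0.3 -0.8]
 [ 1.9  0.2]
 [-1.2  0.3]
 [-0.4 -0.1]]
tail [   2.5 -197.8]
head [ -0.9 107.4]
headtop [ 14.2 105.5]
g12 [-1.8 31.5]
g23 [ -1.7 -45.1]
g34 [  -0.8 -121.3]
pivot [-54.1 -66.5]
bartip [-132.   -65.1]
handtip [-118.9 -119.7]
-50 [[ 0.5599 -0.0586  0.    ]] [[ 0.4422 -0.0759  0.    ]]
-65 [[ 0.5621 -0.0734  0.    ]] [[ 0.4444 -0.0908  0.    ]]
-124 [[ 0.5707 -0.1318  0.    ]] [[ 0.453  -0.1491  0.    ]]
-150 [[ 0.5745 -0.1575  0.    ]] [[ 0.4568 -0.1749  0.    ]]
-56 [[ 0.5608 -0.0645  0.    ]] [[ 0.443  -0.0819  0.    ]]
-250 [[ 0.5891 -0.2564  0.    ]] [[ 0.4714 -0.2738  0.    ]]
marker1 [0.452 0.023 0.01 ] [-94.  47.]
marker2 [ 0.333 -0.018  0.01 ] [-218.   23.]
carton [ 0.542 -0.384  0.042] [ -65. -369.]
driver tip [ 0.468 -0.385  0.01 ] [-139. -359.]
driver end [ 0.336 -0.243  0.015] [-249. -199.]
gS [0.394 0.257 0.098] [-118.  286.]
gL [0.393 0.137 0.098] [-137.  168.]
```

Call:
servo_tool(commands=[{"twist": [0,0,9.07],"offset": [0,0,0],"claw": 0},{"twist": [0,0,0],"offset": [0.04,-0.022,0],"claw": 0},{"twist": [0,0,0],"offset": [0.05,-0.028,0],"claw": 0},{"twist": [0,0,0],"offset": [0.05,-0.028,0],"claw": 0},{"twist": [0,0,0],"offset": [0.05,-0.028,0],"claw": 0}])

```text
clock: 0.72
ee_pos: [0.3461, -0.4146, 0.2051]
orientation: [0.997, 0.073, -0.0, -0.0]
ft_force: [0.9, 0.0, -0.6]
finger_gap: 0.0475
grip_force: 0.0
```

Call:
servo_tool(commands=[{"twist": [0,0,0],"offset": [0.05,-0.028,0],"claw": 0},{"twist": [0,0,0],"offset": [0.05,-0.028,0],"claw": 0},{"twist": [0,0,0],"offset": [0.05,-0.028,0],"claw": 0},{"twist": [0,0,0],"offset": [0.05,-0.028,0],"claw": 0},{"twist": [0,0,0],"offset": [0.04,-0.02,0],"claw": 0}])

```text
clock: 1.35
ee_pos: [0.5646, -0.2484, 0.205]
orientation: [0.997, 0.074, -0.0, -0.0]
ft_force: [0.2, -0.1, -0.0]
finger_gap: 0.0008
grip_force: 0.0
```

```bash
cat >> h.py <<'E'
S=np.array([ 0.55258278,-0.00909086,0.14663809])
def inr(w):
    c,k=np.cos(S[2]),np.sin(S[2]);d=np.array(w)[:2]-S[:2];return np.r_[c*d[0]+k*d[1],-k*d[0]+c*d[1],w[2]]*1e3
def where():
    o=observe();r=R.from_quat(o["orientation"]);print(o["clock"],"rail mm",inr(o["ee_pos"]).round(1),"toolx",r.apply([1,0,0]).round(3),"z",r.apply([0,0,1]).round(3),"F",o["ft_force"].round(1),o["finger_gap"])
E
python3 -c "
from h import *
where()
import cv2; cv2.imwrite('pics/w1.png',get_image('wrist')[:,:,::-1])
c=camera_info('wrist');print(c['eye'])
M=np.array([[0,-250,24],[32.5,-250,57],[-32.5,-250,57],[32.5,-100,57],[-32.5,-100,57],[0,-198,77],[60,-270,8],[-60,-270,8]])/1e3
print(proj('wrist',rail2w(M,S)).round(0).tolist())"
```

```text
1.35 rail mm [ -23.1 -238.5  205. ] toolx [ 0.989  0.147 -0.   ] z [-0.001  0.    -1.   ] F [ 0.2 -0.1 -0. ] 0.0007712553865720994
[ 0.64019663 -0.23503479  0.38412682]
[[333.0, 199.0], [335.0, 163.0], [334.0, 246.0], [136.0, 162.0], [144.0, 246.0], [264.0, 210.0], [357.0, 126.0], [354.0, 262.0]]
```

View pics/w1.png

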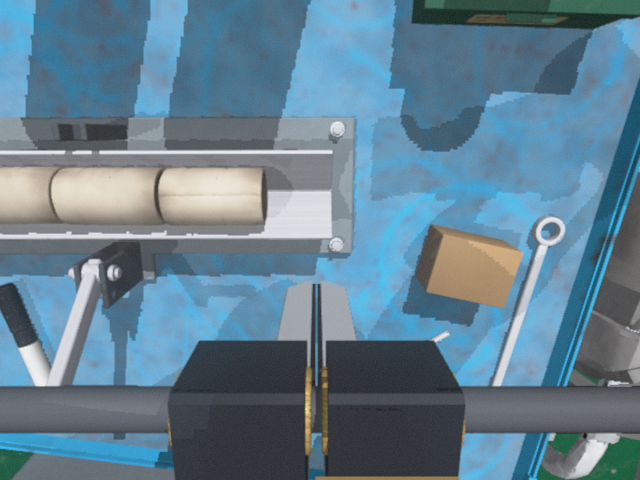

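The picture was taken while the arm was still settling: V end edges at (332,152)/(332,237), tail at (266,195). I'll recheck at rest.

```bash
python3 -c "
from h import *
for i in range(4): get_image('wrist')
where()
import cv2; a=get_image('wrist')[:,:,::-1].copy()
M=np.array([[0,-250,24],[32.5,-250,57],[-32.5,-250,57],[32.5,-100,57],[-32.5,-100,57],[0,-198,77],[60,-270,8],[-60,-270,8]])/1e3
for p in proj('wrist',rail2w(M,S)): cv2.drawMarker(a,tuple(int(round(v)) for v in p),(0,0,255),cv2.MARKER_CROSS,9,1)
cv2.imwrite('pics/w2.png',cv2.resize(a[100:340,100:420],None,fx=2.4,fy=2.4))
"
```

```text
1.6 rail mm [ -25.6 -240.2  204.9] toolx [ 0.989  0.146 -0.002] z [-0.002 -0.    -1.   ] F [-0.4 -0.4 -0.1] 0.000343820287353146
```

View pics/w2.png

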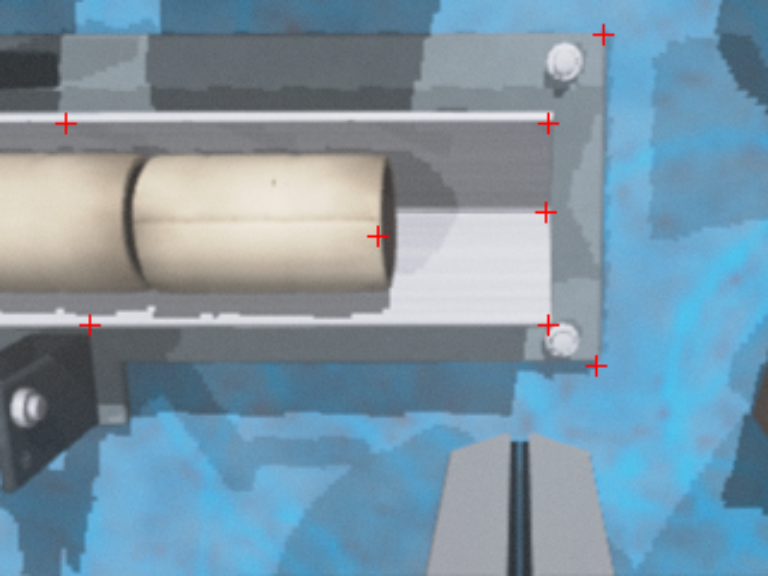

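Rail projections agree within ~1–2 mm; the tail of sleeve 4 (crop 388,222) is at rail y≈-201. I'll go in behind it and descend.

Call:
servo_tool(commands=[{"twist": [0,0,0],"offset": [0.026,-0.007,0],"claw": 0},{"twist": [0,0,0],"offset": [0,0,0.05],"claw": 0},{"twist": [0,0,0],"offset": [0,0,0.05],"claw": 0},{"twist": [0,0,0],"offset": [0,0,0.03],"claw": 0},{"twist": [0,0,0],"offset": [0,0,0.01],"claw": 0}])

```text
clock: 2.28
ee_pos: [0.5855, -0.2402, 0.0636]
orientation: [0.997, 0.072, -0.002, -0.001]
ft_force: [-0.5, 0.1, 0.8]
finger_gap: 0.0002
grip_force: 0.0
```

Call:
servo_tool(commands=[{"twist": [0,0,0],"offset": [0,0,0],"claw": 0},{"twist": [0,0,0],"offset": [0,0,0],"claw": 0}])

```text
clock: 2.52
ee_pos: [0.5888, -0.2406, 0.0672]
orientation: [0.997, 0.073, 0.001, 0.001]
ft_force: [0.3, -1.1, 0.5]
finger_gap: 0.0004
grip_force: 0.0
```

```bash
python3 -c "
from h import *
where()"
```

```text
2.525 rail mm [   2.  -234.3   67.2] toolx [0.989 0.145 0.003] z [ 0.003 -0.002 -1.   ] F [ 0.3 -1.1  0.5] 0.0003746882056468837
```

Call:
servo_tool(commands=[{"twist": [0,0,0],"offset": [-0.001,0,0.015],"claw": 0},{"twist": [0,0,0],"offset": [0,0,0.01],"claw": 0},{"twist": [0,0,0],"offset": [0,0,0.004],"claw": 0},{"twist": [0,0,0],"offset": [0,0,0],"claw": 0},{"twist": [0,0,0],"offset": [0,0,0],"claw": 0}])

```text
clock: 3.15
ee_pos: [0.5871, -0.2399, 0.0366]
orientation: [0.997, 0.073, 0.0, 0.0]
ft_force: [-1.1, -0.1, 0.4]
finger_gap: 0.0004
grip_force: 0.0
```

```bash
python3 -c "
from h import *
where()"
```

```text
3.15 rail mm [   0.4 -233.3   36.6] toolx [0.989 0.146 0.   ] z [ 0. -0. -1.] F [-1.1 -0.1  0.4] 0.00036088043743930364
```

Call:
servo_tool(commands=[{"twist": [0,0,0],"offset": [0,-0.006,0],"claw": 0},{"twist": [0,0,0],"offset": [0,-0.008,0],"claw": 0},{"twist": [0,0,0],"offset": [0,-0.006,0],"claw": 0},{"twist": [0,0,0],"offset": [0,-0.008,0],"claw": 0},{"twist": [0,0,0],"offset": [0,-0.008,0],"claw": 0}])

```text
clock: 3.78
ee_pos: [0.5821, -0.205, 0.0369]
orientation: [0.997, 0.074, 0.0, 0.001]
ft_force: [-0.4, -4.6, 0.8]
finger_gap: 0.0004
grip_force: 2.1
```

Call:
servo_tool(commands=[{"twist": [0,0,0],"offset": [0,-0.008,0],"claw": 0},{"twist": [0,0,0],"offset": [0,-0.008,0],"claw": 0},{"twist": [0,0,0],"offset": [0,-0.008,0],"claw": 0},{"twist": [0,0,0],"offset": [0,-0.008,0],"claw": 0},{"twist": [0,0,0],"offset": [0,-0.008,0],"claw": 0}])

```text
clock: 4.4
ee_pos: [0.5759, -0.1644, 0.0366]
orientation: [0.997, 0.073, 0.0, 0.0]
ft_force: [-1.1, -5.4, 2.6]
finger_gap: 0.0003
grip_force: 2.5
```

```bash
python3 -c "
from h import *
where()
import cv2; a=get_image('top')[:,:,::-1]
cv2.imwrite('pics/t2.png',cv2.resize(a[185:305,185:415],None,fx=3.4,fy=3.4))"
```

```text
4.4 rail mm [   0.3 -157.1   36.6] toolx [0.989 0.146 0.   ] z [ 0.    -0.001 -1.   ] F [-1.1 -5.4  2.6] 0.0002870573801208805
```

View pics/t2.png

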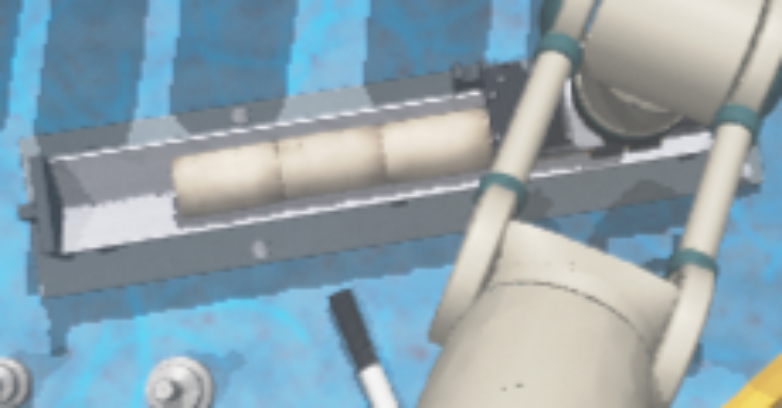

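The row is moving as one train (head at crop 172, stop at about 55).

Call:
servo_tool(commands=[{"twist": [0,0,0],"offset": [0,-0.008,0],"claw": 0},{"twist": [0,0,0],"offset": [0,-0.008,0],"claw": 0},{"twist": [0,0,0],"offset": [0,-0.008,0],"claw": 0},{"twist": [0,0,0],"offset": [0,-0.008,0],"claw": 0},{"twist": [0,0,0],"offset": [0,-0.008,0],"claw": 0}])

```text
clock: 5.08
ee_pos: [0.5699, -0.1251, 0.0366]
orientation: [0.997, 0.073, -0.0, 0.0]
ft_force: [-0.7, -4.5, 2.0]
finger_gap: 0.0008
grip_force: 2.7
```

Call:
servo_tool(commands=[{"twist": [0,0,0],"offset": [0,-0.007,0],"claw": 0},{"twist": [0,0,0],"offset": [0,-0.007,0],"claw": 0},{"twist": [0,0,0],"offset": [0,-0.007,0],"claw": 0},{"twist": [0,0,0],"offset": [0,-0.006,0],"claw": 0},{"twist": [0,0,0],"offset": [0,-0.006,0],"claw": 0}])

```text
clock: 5.7
ee_pos: [0.565, -0.0925, 0.0366]
orientation: [0.997, 0.073, -0.0, 0.0]
ft_force: [-0.3, -5.6, 2.9]
finger_gap: 0.0004
grip_force: 2.7
```

```bash
python3 -c "
from h import *
where()"
```

```text
5.7 rail mm [  0.1 -84.3  36.6] toolx [ 0.989  0.146 -0.   ] z [-0.    -0.001 -1.   ] F [-0.3 -5.6  2.9] 0.00042971015540271964
```

Call:
servo_tool(commands=[{"twist": [0,0,0],"offset": [0,-0.004,0],"claw": 0},{"twist": [0,0,0],"offset": [0,-0.004,0],"claw": 0},{"twist": [0,0,0],"offset": [0,-0.002,0],"claw": 0}])

```text
clock: 6.08
ee_pos: [0.5635, -0.0826, 0.0366]
orientation: [0.997, 0.073, -0.0, 0.0]
ft_force: [-0.5, -5.7, 1.7]
finger_gap: 0.0003
grip_force: 2.8
```

Call:
servo_tool(commands=[{"twist": [0,0,0],"offset": [0,-0.002,0],"claw": 0},{"twist": [0,0,0],"offset": [0,-0.002,0],"claw": 0}])

```text
clock: 6.32
ee_pos: [0.5629, -0.0788, 0.0366]
orientation: [0.997, 0.073, -0.0, 0.0]
ft_force: [0.3, -6.8, 2.6]
finger_gap: 0.001
grip_force: 2.8
```

Call:
servo_tool(commands=[{"twist": [0,0,0],"offset": [0,-0.002,0],"claw": 0},{"twist": [0,0,0],"offset": [0,-0.001,0],"claw": 0}])

```text
clock: 6.58
ee_pos: [0.5631, -0.0777, 0.0369]
orientation: [0.997, 0.074, 0.0, 0.002]
ft_force: [0.6, -11.2, 1.8]
finger_gap: 0.0007
grip_force: 5.6
```

```bash
python3 -c "
from h import *
where()
import cv2; a=get_image('top')[:,:,::-1]
cv2.imwrite('pics/t3.png',cv2.resize(a[185:305,185:415],None,fx=3.4,fy=3.4))"
```

```text
6.575 rail mm [  0.4 -69.4  36.9] toolx [0.989 0.148 0.   ] z [ 0.001 -0.004 -1.   ] F [  0.6 -11.2   1.8] 0.0007055484708361834
```

View pics/t3.png

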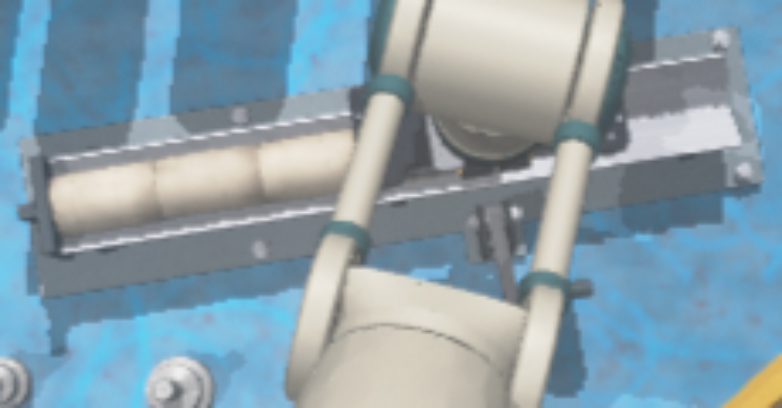

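Sleeve 1 reaches the stop (crop 50,205), and the force has jumped. I'll press a little more to confirm.

Call:
servo_tool(commands=[{"twist": [0,0,0],"offset": [0,-0.002,0],"claw": 0},{"twist": [0,0,0],"offset": [0,-0.001,0],"claw": 0},{"twist": [0,0,0],"offset": [0,0,0],"claw": 0}])

```text
clock: 7.0
ee_pos: [0.5635, -0.0772, 0.0372]
orientation: [0.997, 0.075, 0.001, 0.004]
ft_force: [0.2, -15.6, 2.5]
finger_gap: 0.0005
grip_force: 7.9
```

Call:
servo_tool(commands=[{"twist": [0,0,0],"offset": [0,0.01,0],"claw": 0},{"twist": [0,0,0],"offset": [0,0.015,0],"claw": 0},{"twist": [0,0,0],"offset": [0,0,0],"claw": 0},{"twist": [0,0,0],"offset": [0,0,-0.03],"claw": 0},{"twist": [0,0,0],"offset": [0,0,-0.05],"claw": 0}])

```text
clock: 7.62
ee_pos: [0.564, -0.096, 0.1152]
orientation: [0.997, 0.073, -0.003, -0.002]
ft_force: [1.5, 0.9, 0.3]
finger_gap: 0.0006
grip_force: 0.0
```

Call:
servo_tool(commands=[{"twist": [0,0,0],"offset": [0,0,-0.05],"claw": 0},{"twist": [0,0,0],"offset": [0,0,-0.05],"claw": 0},{"twist": [0,0,0],"offset": [0,0,0],"claw": 0},{"twist": [0,0,0],"offset": [0,0,0],"claw": 0}])

```text
clock: 8.12
ee_pos: [0.5652, -0.0966, 0.2157]
orientation: [0.997, 0.073, -0.001, -0.001]
ft_force: [-0.4, 0.0, -0.4]
finger_gap: 0.0006
grip_force: 0.0
```

```bash
python3 -c "
from h import *
where()"
```

```text
8.125 rail mm [ -0.3 -88.4 215.7] toolx [ 0.989  0.146 -0.001] z [-0.001  0.001 -1.   ] F [-0.4  0.  -0.4] 0.0005890413254891393
```

Call:
servo_tool(commands=[{"twist": [0,0,0],"offset": [-0.035,0.01,0],"claw": 0},{"twist": [0,0,0],"offset": [-0.045,0,0],"claw": 0},{"twist": [0,0,0],"offset": [-0.045,0,0],"claw": 0},{"twist": [0,0,0],"offset": [-0.045,0,0],"claw": 0},{"twist": [0,0,0],"offset": [0,0,0],"claw": 0}])

```text
clock: 8.75
ee_pos: [0.3954, -0.1309, 0.2147]
orientation: [0.997, 0.072, -0.002, -0.001]
ft_force: [0.6, -0.7, -0.1]
finger_gap: 0.0005
grip_force: 0.0
```

```bash
python3 -c "
from h import *
for i in range(3): get_image('top')
where()
import cv2; a=get_image('wrist')[:,:,::-1].copy()
for p in proj('wrist',rail2w(np.array([[-119,-70,136],[-119,-119,136],[0,-52,77]])/1e3,S)): cv2.drawMarker(a,tuple(int(round(v)) for v in p),(0,0,255),cv2.MARKER_CROSS,9,1)
cv2.imwrite('pics/w3.png',a)"
```

```text
8.9 rail mm [-169.2  -99.   215.7] toolx [ 0.989  0.146 -0.   ] z [-0.001  0.001 -1.   ] F [ 0.7 -0.2 -0.2] 0.0004972207443615181
```

View pics/w3.png

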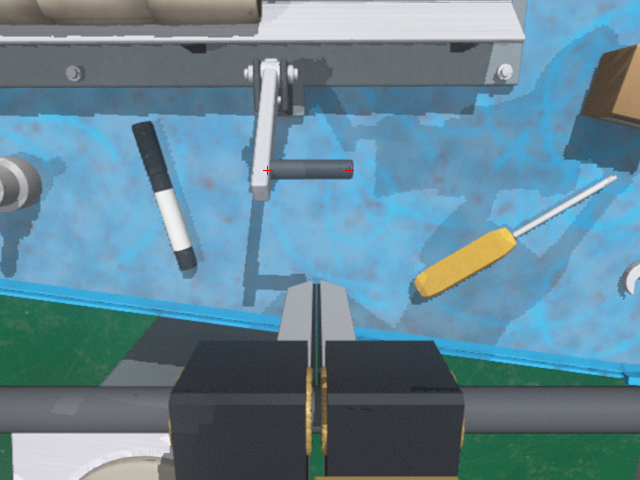

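The handle matches the prediction (267–350,170), with the finger on the robot side of it. Now down and push.

Call:
servo_tool(commands=[{"twist": [0,0,0],"offset": [0,0,0.035],"claw": 0},{"twist": [0,0,0],"offset": [0,0,0.035],"claw": 0},{"twist": [0,0,0],"offset": [0,0,0.03],"claw": 0},{"twist": [0,0,0],"offset": [0.01,0,0],"claw": 0},{"twist": [0,0,0],"offset": [0.01,0,0],"claw": 0}])

```text
clock: 9.57
ee_pos: [0.4213, -0.1294, 0.1172]
orientation: [0.997, 0.073, 0.001, 0.0]
ft_force: [1.1, 0.1, -0.6]
finger_gap: 0.0005
grip_force: 0.0
```

Call:
servo_tool(commands=[{"twist": [0,0,0],"offset": [0.012,0,0],"claw": 0},{"twist": [0,0,0],"offset": [0.012,0,0],"claw": 0},{"twist": [0,0,0],"offset": [0.012,0,0],"claw": 0},{"twist": [0,0,0],"offset": [0.012,0,0],"claw": 0},{"twist": [0,0,0],"offset": [0.012,0,0],"claw": 0}])

```text
clock: 10.2
ee_pos: [0.4797, -0.1202, 0.1165]
orientation: [0.997, 0.073, 0.001, 0.0]
ft_force: [-0.2, -0.2, 0.3]
finger_gap: 0.0003
grip_force: 0.4
```

```bash
python3 -c "
from h import *
where()"
```

```text
10.2 rail mm [-88.4 -99.2 116.5] toolx [0.989 0.146 0.001] z [ 0.001 -0.    -1.   ] F [-0.2 -0.2  0.3] 0.0003064002946768825
```

Call:
servo_tool(commands=[{"twist": [0,0,0],"offset": [0.01,0,0],"claw": 0},{"twist": [0,0,0],"offset": [0.01,0,0],"claw": 0},{"twist": [0,0,0],"offset": [0.01,0,0],"claw": 0},{"twist": [0,0,0],"offset": [0.01,0,0],"claw": 0},{"twist": [0,0,0],"offset": [0.006,0,0],"claw": 0}])

```text
clock: 10.82
ee_pos: [0.5247, -0.1135, 0.1164]
orientation: [0.997, 0.073, 0.0, 0.0]
ft_force: [-0.2, 0.5, -0.5]
finger_gap: 0.0007
grip_force: 0.0
```

Call:
servo_tool(commands=[{"twist": [0,0,0],"offset": [0,0,0],"claw": 0},{"twist": [0,0,0],"offset": [-0.04,0,0],"claw": 0},{"twist": [0,0,0],"offset": [-0.05,0,-0.02],"claw": 0},{"twist": [0,0,0],"offset": [-0.05,0,-0.03],"claw": 0},{"twist": [0,0,0],"offset": [-0.02,0,-0.05],"claw": 0}])

```text
clock: 11.45
ee_pos: [0.3612, -0.1357, 0.216]
orientation: [0.997, 0.073, -0.002, -0.001]
ft_force: [1.1, -0.7, 0.4]
finger_gap: 0.0007
grip_force: 0.0
```

Call:
servo_tool(commands=[{"twist": [0,0,0],"offset": [0,0,0],"claw": 0},{"twist": [0,0,0],"offset": [0,0,0],"claw": 0},{"twist": [0,0,0],"offset": [0,0,0],"claw": 0},{"twist": [0,0,0],"offset": [0,0,0],"claw": 0},{"twist": [0,0,0],"offset": [0,0,0],"claw": 0}])

```text
clock: 12.08
ee_pos: [0.3655, -0.1367, 0.2157]
orientation: [0.997, 0.073, -0.001, -0.0]
ft_force: [-0.3, 0.8, -0.3]
finger_gap: 0.0005
grip_force: 0.0
```

```bash
python3 -c "
from h import *
where()
import cv2; a=get_image('top')[:,:,::-1]; b=get_image('scene')[:,:,::-1]
a=cv2.resize(a[185:285,185:415],None,fx=2.5,fy=2.5);b=cv2.resize(b[180:350,220:390],None,fx=2.0,fy=2.0)
m=np.zeros((600,580,3),np.uint8);m[:250,:575]=a;m[255:595,:340]=b
cv2.imwrite('pics/f.png',m)"
```

```text
12.075 rail mm [-203.7  -98.9  215.7] toolx [ 0.989  0.146 -0.001] z [-0.001  0.001 -1.   ] F [-0.3  0.8 -0.3] 0.000498860911191723
```

View pics/f.png

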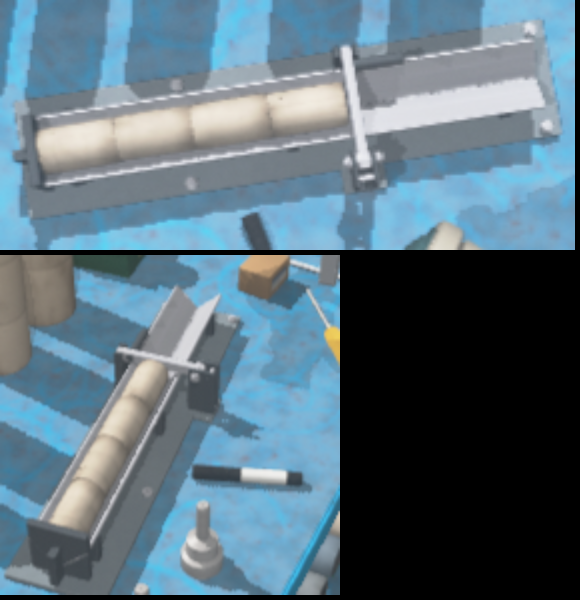

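The gate lies level across the rail in its catch (top crop 347,50 to 367,175). The row is packed against the stop, and the bystanders haven't moved.

```bash
python3 -c "
from bench import *
print(job_done())"
```

```text
the job is handed in; nothing more can be done
None
```

I pushed the four sleeves home against the stop as one train and tipped the gate shut behind them. The last pictures show the row packed with no visible gaps and the bar level in its catch. The job was handed in just after 12 s on the robot's clock (limit 43 s), but the judge returned no verdict.

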